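# Close the clip box and push both drawers of the desk unit home

### The arm

A 6-joint arm with a two-finger parallel gripper is mounted at the origin on a cart in front of the work surface, level with it; the furniture and walls round the work are solid. World frame = base frame: x ahead of the robot, y to its left, z up, the work surface at z = 0. Lengths are in m, angles in rad, forces in N, time in s.
With the tool pointing down it reaches from about 0.15 to 0.775 m from the base axis. Payload 6.1 kg.
Tool frame: the origin (TCP) lies at the very end of the fingers, on their centre line; the grasp point (between the pads) lies 19 mm behind it; z points along the fingers, y is the line along which they close (so a half turn about z gives the same grasp; the last joint's range is limited). The gripper opens to 85 mm and grips with 20 to 120 N. Pads are 22 mm wide; open, the fingers measure 114 mm over their backs; the gripper's body (76 mm by 85 mm) begins 54 mm behind the grasp point. The pads swing forward as they close: fully open they stand 13 mm farther back than shut.
Start: joints at [-1.273, 0.126, -0.04, 1.405, 0, 1.571], TCP at [0.154, -0.502, 0.231] pointing down, gripper open.
Joint ranges: [-2.72, 2.72], [-0.95, 1.95], [-1.27, 1.35], [-1.78, 2.02], [-1.46, 1.47], [-3.14, 3.14]. Speed limits (rad/s): [2.39, 2.39, 3.01, 3.14, 3.14, 3.14].

### API

Orientations are given as a rotation vector (axis times angle).
In Python, from plant import r, optics, finish_job gives the robot as it stands. The module is installed in compiled form; this text tells all that it offers.
- The arm moves only by the tool drive_tool, never from a script. Its argument "motion" is text: rows parted by semicolons, each of 7 numbers parted by spaces: the shift along the tool's x, y, z in units of 60 mm (1.0 is 60 mm), then the turn, a rotation vector about the tool's x, y, z in units of 8 degrees (1.0 is 8 degrees), then the closure, from -1 (fully open) to 1 (shut). In form: tx ty tz wx wy wz gripper; .... A call has exactly 5 rows; each row shifts and turns the commanded pose from where the row before left it, along the tool's axes as they then stand; what a row does not reach is not made up. A row lasts 1/8 s, in which the tool goes at most 62.5 mm and 10.7 degrees, less where a joint would pass 70% of its speed; a pose out of reach is approached as far as the arm can. A call is refused whole if a number of a shift passes 1 or a number of a turn 1, either way. A call with a gripper value outside its range is refused whole. The fingers move at their own pace and stop on an object; "newtons" is the grip in N (left out, the last holds). Time passes only in rows, so rows that do not move let the fingers close, or fill a call up. It gives the time, the measured TCP pose, the force, the opening and the grip force at its end, in the units of the state.
- r.read_state(): the state, without advancing time (a new reading comes with each control period).
- optics.read_camera(name): name is "side" or "top"; returns the picture (480x640x3 uint8, red, green, blue); there is no depth.
- optics.camera_info(name): a dict with "fovy" (degrees; the focal length in pixels is half the picture's height over the tangent of half this angle, whatever the lens; pixels are square), "cx", "cy" (the principal point, pixels), "R" (3x3) and "t" (3): a world point X has camera coordinates R X + t. Camera axes: x right, y down, z forward; pixel columns grow to the right and rows downward; lengths in m; the calibration is good to about 2 mm. A picture is of the moment at which its call begins. camera_info takes no time and is no camera call.
- finish_job(): hands the job in; it is judged then, once.
The state is a dict: "t": time; "q": joint angles; "qd": joint speeds; "effort": joint torques, N m; "position": TCP position; "tcp_rot": TCP orientation; "force": force on the tool from outside, world axes, zero at the start; "ft_torque": the same for the moment, N m; "grip_width": finger opening in m; "finger_force": force on a finger pad.
Only numpy, scipy, OpenCV 4.12 (cv2) and the standard library are available. Lean on these libraries where they do the work, as an engineer would, in place of code of your own. Each camera call takes 0.05 s, during which the arm holds its last target. There are 200 camera calls.

### The job

Shut up the small two-drawer unit on the desk using only pushes of the fingertips. While the upper drawer is still pulled out, tip the raised lid of the paper-clip box in it shut, because the standing lid will not pass under the top of the unit; then push both drawers fully home. Do not lift anything or knock anything over, and leave everything else on the desk and on the unit where it is.

Things in the scene. Friction and masses are not known exactly. Their poses are not given: they have to be found in the camera images.
- drawer_unit: White desktop unit with two grey drawer fronts, one above the other: 135 deep (x), 210 wide (y), 125 high (z), fixed. Origin: centre of its underside. x points from the drawers into the unit, about 45 degrees to the right of straight ahead; y to the left as seen from the front; z up. Its white front edge is at x = -67.5 mm, and its top board is 6 mm thick, 119 to 125 mm above the desk.
- upper_drawer_front (a point): Point on the outer face of the upper drawer's grey front, at mid-width, 88.5 mm above the desk; it moves with the drawer; axes as the drawer unit's. The front is flat, 204 wide, 56 high and 8 thick, from 63.5 to 119.5 mm above the desk; a notch 64 wide and 15 deep is cut into the middle of its upper edge.
- lower_drawer_front (a point): The same point on the lower drawer's front, 29.5 mm above the desk; this front spans 4.5 to 60.5 mm above the desk. The lower drawer is empty.
- upper_drawer (a joint): How far the upper drawer is pulled out (m): 0 fully home, at most 0.110; it starts about 0.10 out. Pushing its front along the unit's +x shuts it. It stays where it is left; sliding takes about 2 N, and it stops dead at 0. Inside it is 182 wide and 112 long, walls 36 high, grey floor 70 mm above the desk.
- lower_drawer (a joint): The same for the lower drawer, which starts 0.025 to 0.065 out, in the shadow of the upper drawer until that is pushed in.
- clip_box: Small clear plastic box of paper clips, 46 (x) by 62 (y) by 20 high, about 45 g, standing loose on the floor of the upper drawer, in its left or right half. Origin: centre of its underside. Its +x side is the hinge side; it faces the drawer's front (the unit's -x) squarely or turned up to 0.8 rad, so the open lid stands up just behind the drawer's front.
- clip_box_lid (a joint): Angle of the clip box's clear lid, which bears a plain blue label 44 by 28 (rad): 0 shut, 1.57 upright, at most 1.75, which leans 10 degrees towards the drawer's front. It starts between 1.66 and 1.74. The hinge is free: the lid stays open when it leans back, and once pushed past upright, along the box's -x, it falls shut by itself in about a second.
- lid_edge (a point): Middle of the free edge of that lid, 45 mm from the hinge, which is 19 mm above the box's underside. The lid is 62 wide and 2 thick. While it stands open this edge is the highest point of the box, about 133 mm above the desk, 14 mm higher than the drawer's front.
- staples_box: Small red and white carton of staples, 34 by 56 by 14 high, loose in the other half of the upper drawer. Origin: centre of its underside. It may slide about in the drawer.
- sticky_pad_orange: Orange pad of sticky notes, 46 by 47 by 47 high with its curled top sheet, loose on top of the unit towards the back. Origin: centre of its underside.
- eraser: White eraser in a grey sleeve, 21 by 46 by 12, loose on top of the unit. Origin: centre of its underside.
- gel_bottle: Bottle of hand gel, 47 across and 160 high, upright on the desk to the left of the unit. Origin: centre of its underside.
- screwdriver: Screwdriver with a black handle, 197 long, lying on the desk. Origin: on the desk under its middle.
- hex_key: Bent hex key, 28 by 87 by 5, lying on the desk. Origin: on the desk under its middle.
- pen_ball: White pen with red ends, 145 long and 9 high, lying on the desk. Origin: on the desk under its middle.
- binder_clip_1: Black binder clip, 38 by 32 by 14, lying on the desk. Origin: centre of its underside.
- chair_bolt_1: Grey bolt with a washer, 16 by 38 by 16, lying on the desk. Origin: on the desk under its middle.
Mind the look-alikes: they are no part of the job. Leave any turquoise look-alike of the clip_box alone.

How it is judged:
On the way:
1. the lid of the clip box is shut while the upper drawer is still pulled out (value of joint clip_box_lid below 0.1 rad and value of joint upper_drawer above 0.06 m), for 0.2 s.
At the end, for the whole second after the job is handed in: Both drawers are within 4 mm of fully home, the clip box's lid is shut (under 0.10 rad), and the clip box and the staples carton lie flat (within 0.15 rad) and at rest inside the upper drawer (value of joint each of upper_drawer, lower_drawer below 0.004 m and value of joint clip_box_lid below 0.1 rad and x of clip_box in the frame of upper_drawer_front between 0.01 and 0.125 m and y of clip_box in the frame of upper_drawer_front between -0.1 and 0.1 m and z of each of clip_box, staples_box in the frame of upper_drawer_front below 0 m and angle between each of clip_box, staples_box's own z axis and vertical below 0.15 rad and x of staples_box in the frame of upper_drawer_front between 0.01 and 0.125 m and y of staples_box in the frame of upper_drawer_front between -0.1 and 0.1 m and linear speed of each of clip_box, staples_box below 0.02 m/s); the robot touches nothing.
It fails at once if the upper drawer is pushed in (less than 60 mm out) while the clip box's lid still stands up (value of joint upper_drawer below 0.06 m and value of joint clip_box_lid above 0.35 rad).
It fails at once if the clip box is lifted or carried (more than 15 mm) or tipped (0.4 rad) (z of clip_box in the frame of drawer_unit above 0.085 m or angle between clip_box's own z axis and vertical above 0.4 rad).
It fails at once if the staples carton is lifted or carried (more than 15 mm) (z of staples_box in the frame of drawer_unit above 0.085 m).
It fails at once if something else on the desk or on the unit is moved by more than 30 mm or the bottle is tipped (distance of any of sticky_pad_orange, eraser, gel_bottle, screwdriver, hex_key, pen_ball, binder_clip_1, chair_bolt_1 from where it was at the start of the episode above 0.03 m or angle between gel_bottle's own z axis and vertical above 0.4 rad).
It also fails if it takes over 51 s, if anything falls off the work surface, if the arm or the gripper's body presses on something with over 40 N, if the wrist force passes 120 N, or if a joint passes its speed limit or range.

## Working session

There is one attempt and no reset: what is moved stays moved. The work goes in short steps, Python scripts to look and compute and a tool call to move; the robot and the scene stay as the last step left them, time stands still between calls to the robot, and variables do not carry over. Pictures are saved under pics/ and viewed, at most 10 in all, crops included, and the job is handed in when it is done.

Besides the shell and the picture viewer there is one more tool, called after "Request:" in YAML: its name, and indented under it one key for each argument. drive_tool: Moves the arm, as the interface text tells. Its arguments: {"type":"object","properties":{"motion":{"type":"string"},"newtons":{"type":"number"}},"required":["motion"]}

```bash
mkdir -p pics; cat > h.py <<'E'
import numpy as np, cv2
from plant import r, optics
def cam(n):
    i=optics.camera_info(n); f=240/np.tan(np.radians(i["fovy"])/2)
    return f,i["cx"],i["cy"],np.array(i["R"]),np.array(i["t"])
def ray(n,p):
    f,cx,cy,R,t=cam(n); d=R.T@np.array([(p[0]-cx)/f,(p[1]-cy)/f,1]); return -R.T@t,d/np.linalg.norm(d)
def onz(n,p,z):
    o,d=ray(n,p); return o+d*(z-o[2])/d[2]
def tri(p,q,a="side",b="top"):
    o1,d1=ray(a,p);o2,d2=ray(b,q)
    s=np.linalg.lstsq(np.c_[d1,-d2],o2-o1,rcond=None)[0]
    x,y=o1+s[0]*d1,o2+s[1]*d2; return (x+y)/2,np.linalg.norm(x-y)
def proj(n,X):
    f,cx,cy,R,t=cam(n); c=R@np.array(X)+t; return np.round([f*c[0]/c[2]+cx,f*c[1]/c[2]+cy],1)
def shot(n,name):
    im=optics.read_camera(n)[:,:,::-1].copy(); cv2.imwrite(f"pics/{name}.png",im); return im
E
python3 - <<'E'
from h import *
np.set_printoptions(precision=3,suppress=True)
for n in("side","top"):
    shot(n,n+"0"); f,cx,cy,R,t=cam(n); print(n,f,cx,cy,-R.T@t,R)
print(r.read_state())
E
```

```text
side 537.4524679764103 315.9418333649478 228.38908057105346 [0.031 0.885 0.564] [[-0.836 -0.548  0.012]
 [-0.266  0.386 -0.883]
 [ 0.48  -0.742 -0.468]]
top 548.2657135221986 326.8149710625322 240.8802496216586 [0.339 0.134 1.329] [[ 0.003 -1.     0.008]
 [-0.991 -0.004 -0.13 ]
 [ 0.13  -0.008 -0.991]]
{'t': 0.1, 'q': array([-1.273,  0.126, -0.041,  1.405, -0.   ,  1.571]), 'qd': array([ 0.001,  0.001,  0.003, -0.   ,  0.001,  0.001]), 'effort': array([  0.002, -43.691,  35.36 ,   0.014,   0.   ,  -0.   ]), 'position': array([ 0.154, -0.502,  0.231]), 'tcp_rot': array([-3.105, -0.466,  0.   ]), 'force': array([-0.198,  0.271, -0.119]), 'ft_torque': array([0.014, 0.011, 0.036]), 'finger_force': 0.0, 'grip_width': 0.08538402379734564}
```

View pics/side0.png

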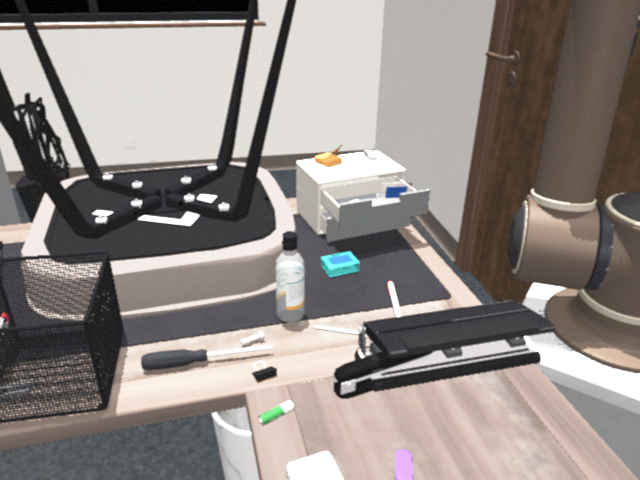

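View pics/top0.png

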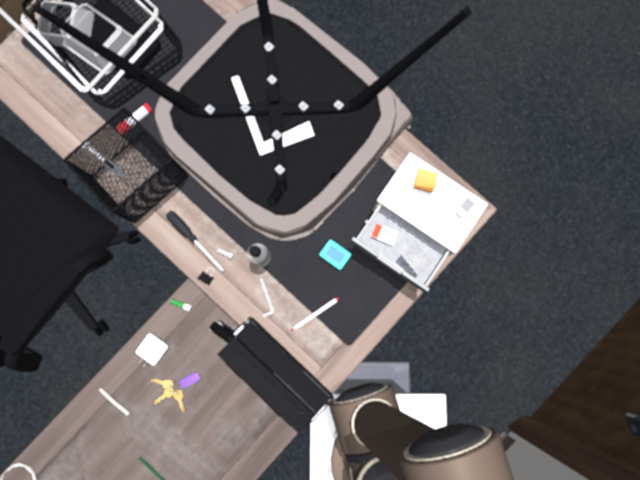

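The unit is at about (395,190) in the side view and (430,210) in the top view. The upper drawer is open, with the blue label at side (396,192) and the turquoise look-alike on the desk at top (335,255) and side (340,264). I'll take a close crop to check the choice.

```bash
python3 - <<'E'
from h import *
a=cv2.imread("pics/side0.png")[140:265,285:445]; b=cv2.imread("pics/top0.png")[145:300,340:500]
a=cv2.resize(a,None,fx=4.9,fy=4.9,interpolation=cv2.INTER_CUBIC)[:, :784]; 
b=cv2.resize(b,(600,581),interpolation=cv2.INTER_CUBIC)
cv2.imwrite("pics/ca.png",a[:600]); cv2.imwrite("pics/cb.png",b)
print(proj("top",[0,0,0]),proj("top",[.154,-.502,.231]))
E
```

```text
[379.2 460.1] [647.9 409.5]
```

View pics/ca.png

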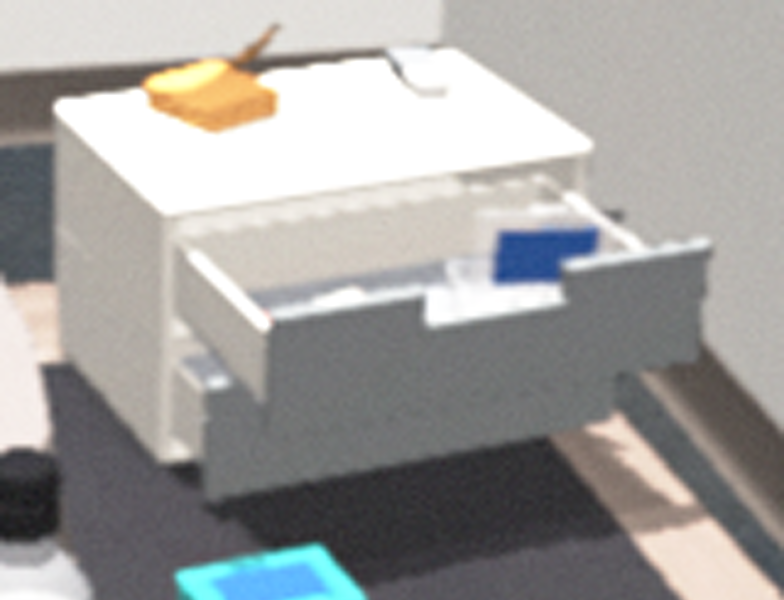

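View pics/cb.png

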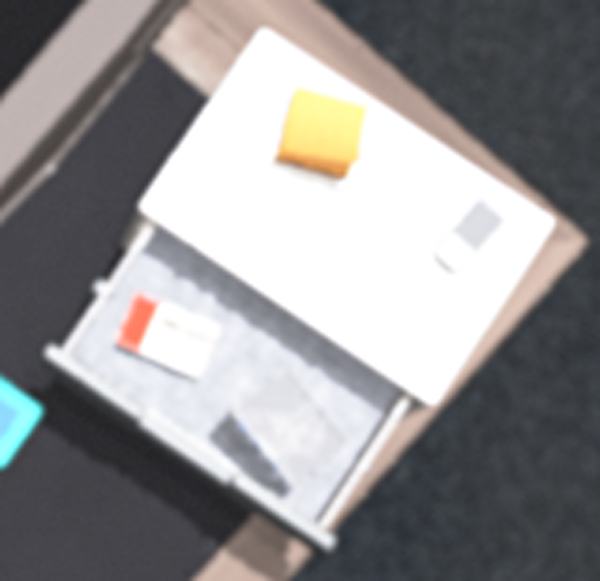

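Candidates for the clip box are the clear box with the upright blue label in the drawer's right half (side (396,192), top (407,266)) and the turquoise box on the desk (side (340,264), top (335,255)). I choose the clear one in the drawer: the crops show its lid raised and turned somewhat to the drawer front. The staples carton is in the left half. Next I'll measure.

```bash
cat > m.py <<'E'
from h import *
np.set_printoptions(precision=4,suppress=True)
S=np.array([285,140]);T=np.array([340,145])
s=lambda x,y:S+np.array([x,y])/4.9-.4
t=lambda x,y:T+np.array([x,y])/3.75-.4
c=[onz("top",t(*p),.125)for p in[(265,27),(553,220),(432,404),(140,207)]]
print("unit top BL BR FR FL\n",np.array(c))
print("tri FL",tri(s(165,212),t(140,207)),"FR",tri(s(592,146),t(432,404)))
dl,dr=onz("top",t(47,350),.1195),onz("top",t(332,545),.1195)
print("front",dl,dr,tri(s(268,325),t(47,350)),tri(s(712,240),t(332,545)))
yv=(c[3]-c[2])+(c[0]-c[1])+(dl-dr); yv[2]=0; yv/=np.linalg.norm(yv); xv=np.array([yv[1],-yv[0],0])
O=np.mean(c,0); O[2]=0
print("O",O,"x",xv,"yaw",np.degrees(np.arctan2(xv[1],xv[0])))
U=lambda X:np.array([(X-O)@xv,(X-O)@yv,X[2]])*1000
for n in c+[dl,dr]: print(U(n))
np.savez("u.npz",O=O,x=xv,y=yv)
im=cv2.imread("pics/side0.png").astype(int)
m=((im[:,:,0]-im[:,:,2]>60)&(im[:,:,1]<130)).astype(np.uint8); m[:,:370]=0;m[:,440:]=0;m[:150]=0;m[230:]=0
k=cv2.findContours(m,0,2)[0];k=max(k,key=cv2.contourArea)
print("side label",cv2.approxPolyDP(k,2,True).squeeze().tolist())
im=cv2.imread("pics/top0.png"); g=cv2.cvtColor(im,6)
print(g[248:282:2,392:424:2])
E
python3 m.py
```

```text
unit top BL BR FR FL
 [[ 0.7011 -0.0641  0.125 ]
 [ 0.5833 -0.2344  0.125 ]
 [ 0.4725 -0.159   0.125 ]
 [ 0.59    0.0124  0.125 ]]
tri FL (array([0.5907, 0.0123, 0.1226]), np.float64(0.0004598286347051011)) FR (array([ 0.4723, -0.1593,  0.1239]), np.float64(0.0006045858446994188))
front [0.5044 0.0679 0.1195] [ 0.3895 -0.0992  0.1195] (array([0.5055, 0.0678, 0.1142]), np.float64(0.0008892528015065471)) (array([ 0.3891, -0.0992,  0.1201]), np.float64(0.0009612537935197729))
O [ 0.5867 -0.1113  0.    ] x [ 0.8237 -0.567   0.    ] yaw -34.544401699485334
[ 67.5147 103.7138 125.    ]
[  67.0018 -103.3565  125.    ]
[ -67.0793 -104.0894  125.    ]
[-67.4371 103.7321 125.    ]
[-169.418   100.8655  119.5   ]
[-169.263  -101.8796  119.5   ]
side label [[406, 187], [387, 188], [386, 196], [398, 196]]
[[232 234 234 237 238 241 245 242 238 229 227 226 226 225 229 237]
 [234 233 236 237 240 243 237 233 229 227 227 228 227 227 221 229]
 [234 229 231 236 238 241 236 226 226 226 227 228 227 228 230 231]
 [235 231 230 233 222 231 234 233 233 233 232 231 230 232 238 234]
 [236 236 232 221 167 187 236 237 238 234 241 242 240 238 235 237]
 [234 237 232 166 131 145 203 238 234 232 237 245 244 239 243 237]
 [238 235 186 146 137 133 151 219 237 235 235 244 242 245 243 239]
 [249 240 184 151 145 126 129 165 229 245 236 239 242 246 235 237]
 [245 251 238 186 146 131 121 126 156 244 246 239 241 243 239 238]
 [241 240 247 244 183 148 140 131 138 198 246 242 236 233 231 235]
 [172 235 240 247 252 203 154 137 133 140 189 234 232 227 226 226]
 [ 65 131 214 239 243 245 195 147 136 133 145 213 236 227 227 222]
 [ 43  50  92 180 221 210 239 202 142 134 146 164 225 233 228 228]
 [ 40  39  45  69 102 141 233 244 225 157 130 124 172 227 232 231]
 [ 40  39  39  43  50  62 112 200 242 237 205 143 171 230 233 234]
 [ 45  41  40  38  40  48  56  80 158 233 243 224 231 236 233 235]
 [ 43  46  40  40  37  40  45  52  62 118 209 241 242 231 236 237]]
```

```bash
cat >> m.py <<'E'
E
python3 - <<'E'
from h import *
np.set_printoptions(linewidth=250)
im=cv2.imread("pics/top0.png").astype(int); print((im[:,:,0]-im[:,:,2])[248:282,394:424])
im=cv2.imread("pics/side0.png").astype(int); print((im[:,:,0]-im[:,:,2])[180:202,380:412]); print(im[180:202,380:412,1])
E
```

```text
[[10  9  9 ...  8  9  9]
 [10  9  9 ...  8  8  7]
 [ 9  9  9 ...  6  8  8]
 ...
 [ 4  4  2 ... 10  9  9]
 [ 2  3  4 ...  9  9 10]
 [ 4  2  3 ...  8  9 10]]
[[-17 -15 -16 -14 -15 -14 -16 -14 -14 -18 -14 -18 -19 -16 -16 -17 -12 -16 -14 -16  -7   0   0  -7 -16  -9  -9  -8  -6  -9  -6  -7]
 [-15 -16 -16 -17 -16 -15 -14 -15 -16 -17 -17 -18 -18 -13  -9 -11 -11 -13  -9 -12  -8  -7  -1   0  -6 -11  -7  -9  -7  -9  -9  -7]
 [-14 -19 -17 -13 -12 -12 -11 -14 -14 -12 -14 -15  -9  -5  -4  -3  -2  -5  -4  -4  -5  -8  -7   0   0  -6 -10  -8  -8  -7  -5  -6]
 [-13 -15  -9  -8  -7  -7  -7  -9  -8  -7  -8  -8  -8  -6  -4  -4  -4  -4  -5  -5  -4  -7  -7  -6  -4  -5  -4  -7  -4  -4  -4  -4]
 [-15 -14 -12 -12  -7  -8  -8  -9 -10 -10  -9  -8 -10  -7  -7 -10  -9 -10  -9  -9  -9  -9 -11 -10  -9  -6  -5  -6  -8  -5   0  -2]
 [-17 -18 -14 -11 -11 -13 -11 -15 -12 -12 -14 -13 -13 -14 -11  -5   3   3   0  -1   3  -1  -3  -3   1   6  -1  -7  -5  -4  -8  -7]
 [-17 -16 -14 -10 -12 -13  -8  -2  -2   1   0  -3  -2  -6   2  21  39  41  32  28  32  28  21  23  44  55  43   8  -6  -6  -5 -11]
 [-19 -16 -16 -12 -11 -11  
[... 4121 characters left out ...]
110 115 114 116 111 113 114 115 117 117 114]
 [228 226 228 234 230 186 135 119 123 124 128 133 137 138 142 147 138 135 132 126 111 111 115 115 115 112 116 115 112 119 118 116]
 [246 241 242 242 242 226 203 203 208 206 214 219 224 217 226 228 222 213 207 163 125 113 112 117 117 117 115 117 117 119 112 114]
 [252 248 248 248 248 248 248 249 251 250 248 248 246 245 246 246 242 246 238 186 128 110 115 113 118 117 116 111 115 115 114 116]
 [254 252 252 253 254 254 254 254 254 251 250 252 252 253 253 248 243 249 246 207 142 120 115 114 112 120 115 117 116 118 114 116]
 [253 253 253 254 255 255 254 254 252 249 248 254 255 255 254 246 243 241 238 210 162 126 114 114 112 113 116 117 116 114 117 114]]
```

```bash
python3 - <<'E'
from h import *
import sys
np.set_printoptions(linewidth=250,threshold=sys.maxsize,precision=4,suppress=True)
im=cv2.imread("pics/top0.png").astype(int); d=(im[:,:,0]-im[:,:,2]); 
ys,xs=np.where(d[245:285,390:430]>22); 
for y in range(250,282): print(y,[(x,d[y,x]) for x in range(394,424) if d[y,x]>18])
u=np.load("u.npz")
# label corner heights by constraint: z of label upper edge ~ .124, seen in side
for p in[(386.5,186.6),(406.3,185.9),(382.5,181.8)]:
  for z in(.122,.125,.130,.133):
    X=onz("side",p,z); print(p,z,X,((X-u["O"])@u["x"])*1e3,((X-u["O"])@u["y"])*1e3,proj("top",X))
E
```

```text
250 []
251 []
252 []
253 []
254 []
255 []
256 []
257 [(403, np.int64(22))]
258 [(403, np.int64(25)), (404, np.int64(39)), (405, np.int64(20))]
259 [(403, np.int64(19)), (404, np.int64(35)), (405, np.int64(30))]
260 [(404, np.int64(19)), (405, np.int64(22))]
261 []
262 [(407, np.int64(25))]
263 [(407, np.int64(22)), (408, np.int64(29))]
264 [(408, np.int64(23)), (409, np.int64(21))]
265 []
266 []
267 []
268 [(412, np.int64(28))]
269 [(412, np.int64(24)), (413, np.int64(28))]
270 [(413, np.int64(23)), (414, np.int64(19))]
271 []
272 []
273 []
274 []
275 []
276 []
277 []
278 []
279 []
280 []
281 []
(386.5, 186.6) 0.122 [ 0.4653 -0.0532  0.122 ] -132.9638234272648 -21.055083930469426 [406.9 255.5]
(386.5, 186.6) 0.125 [ 0.4623 -0.0468  0.125 ] -138.9960488833632 -17.482843970830338 [404.3 256.7]
(386.5, 186.6) 0.13 [ 0.4574 -0.0362  0.13  ] -149.04975797686043 -11.529110704765072 [399.8 258.7]
(386.5, 186.6) 0.133 [ 0.4545 -0.0299  0.133 ] -155.08198343295882 -7.956870745125988 [397.1 259.8]
(406.3, 185.9) 0.122 [ 0.433  -0.0801  0.122 ] -144.25514279130252 -61.48886154354685 [419.3 270.1]
(406.3, 185.9) 0.125 [ 0.4303 -0.0736  0.125 ] -150.2107750006393 -57.64234413178982 [416.6 271.2]
(406.3, 185.9) 0.13 [ 0.4258 -0.0626  0.13  ] -160.13682868286736 -51.23148177886132 [412.1 273.1]
(406.3, 185.9) 0.133 [ 0.4231 -0.0561  0.133 ] -166.09246089220431 -47.38496436710427 [409.3 274.2]
(382.5, 181.8) 0.122 [ 0.4837 -0.0712  0.122 ] -107.57122582069965 -25.459493680823154 [414.9 247.3]
(382.5, 181.8) 0.125 [ 0.4806 -0.0647  0.125 ] -113.7756987734537 -21.85737696081878 [412.2 248.5]
(382.5, 181.8) 0.13 [ 0.4755 -0.0539  0.13  ] -124.11648702804386 -15.853849094144667 [407.7 250.5]
(382.5, 181.8) 0.133 [ 0.4724 -0.0474  0.133 ] -130.32095998079788 -12.251732374140385 [405.  251.7]
```

```bash
cat > g.py <<'E'
from h import *
from scipy.spatial.transform import Rotation as Ro
np.set_printoptions(precision=4,suppress=True)
u=np.load("u.npz"); O,ux,uy=u["O"],u["x"],u["y"]
def W(x,y,z): return O+ux*x/1e3+uy*y/1e3+np.array([0,0,z/1e3])
def Uf(X): d=X-O; return np.round([d@ux*1e3,d@uy*1e3,X[2]*1e3],1)
def R(): return Ro.from_rotvec(r.read_state()["tcp_rot"])
def to(p,rot=None):   # shift to world p in tool units (60 mm) of now (or rot)
    return (rot or R()).inv().apply(p-r.read_state()["position"])/.06
E
python3 - <<'E'
from g import *
m=R().as_matrix(); print(m)
b=ux*.96-uy*.276; print("turn to align y with box -x (deg)",np.degrees(np.arctan2(b[1],b[0])-np.arctan2(m[1,1],m[0,1])))
rot=Ro.from_matrix(np.c_[np.cross(b,[0,0,-1]),b,[0,0,-1]])
for p in((-189,-25,190),): print(W(*p),to(W(*p),rot), to(W(*p)))
E
```

```text
[[ 0.956   0.2934 -0.0005]
 [ 0.2934 -0.956   0.0014]
 [-0.     -0.0015 -1.    ]]
turn to align y with box -x (deg) 22.354487004185955
[ 0.4169 -0.0247  0.19  ] [ 8.4319 -3.3571  0.6763] [ 6.5214 -6.3108  0.6858]
```

Request:
drive_tool:
  motion: "0 0 0 0 0 -0.56 1; 0 0 0 0 0 -0.56 1; 0 0 0 0 0 -0.56 1; 0 0 0 0 0 -0.56 1; 0 0 0 0 0 -0.56 1"
  newtons: 40

```text
t: 0.72
position: [0.1539, -0.5016, 0.2308]
tcp_rot: [-2.955, -1.064, -0.0]
force: [-0.4, 0.1, 0.4]
grip_width: 0.0001
finger_force: 0.0
```

Request:
drive_tool:
  motion: "0.84 -0.33 0 0 0 0 1; 0.84 -0.33 0 0 0 0 1; 0.84 -0.33 0 0 0 0 1; 0.84 -0.33 0 0 0 0 1; 0.84 -0.33 0 0 0 0 1"

```text
t: 1.35
position: [0.286, -0.2636, 0.2311]
tcp_rot: [-2.957, -1.06, -0.0]
force: [0.1, -0.7, -0.1]
grip_width: -0.0001
finger_force: 0.0
```

Request:
drive_tool:
  motion: "0.84 -0.33 0 0 0 0 1; 0.84 -0.33 0 0 0 0 1; 0.84 -0.33 0 0 0 0 1; 0.8 -0.33 0 0 0 0 1; 0 0 0 0 0 0 1"

```text
t: 1.98
position: [0.39, -0.0748, 0.2308]
tcp_rot: [-2.953, -1.07, 0.001]
force: [-0.6, 0.8, -0.6]
grip_width: 0.0001
finger_force: 0.0
```

```bash
python3 - <<'E'
from g import *
s=r.read_state(); print(s["t"],s["position"],Uf(s["position"]),R().as_matrix()); print(to(W(-189,-25,124.5)))
i=shot("top","t1"); a=shot("side","s1")
cv2.imwrite("pics/c1.png",np.hstack([cv2.resize(i[145:300,330:500],(400,365)),cv2.resize(a[120:275,280:450],(400,365))]))
E
```

```text
1.975 [ 0.39   -0.0748  0.2308] [-182.7  -81.5  230.8] [[ 0.768   0.6405 -0.0007]
 [ 0.6405 -0.768   0.0006]
 [-0.0002 -0.0009 -1.    ]]
[ 0.8793 -0.3524  1.7726]
```

View pics/c1.png

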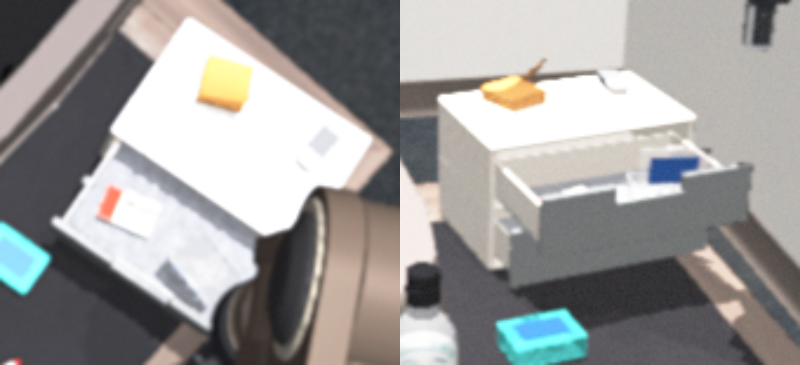

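The crop shows the scene unchanged: the lid is still up (blue label at crop (673,170)) and the gripper is arriving at upper right. Next I'll go to the point ahead of the lid and descend.

Request:
drive_tool:
  motion: "0.44 -0.18 0 0 0 0 1; 0.44 -0.17 0.5 0 0 0 1; 0 0 0.5 0 0 0 1; 0 0 0.4 0 0 0 1; 0 0 0 0 0 0 1"

```text
t: 2.7
position: [0.4148, -0.029, 0.1458]
tcp_rot: [-2.957, -1.056, 0.005]
force: [0.3, -0.3, 0.1]
grip_width: 0.0003
finger_force: 0.0
```

```bash
python3 - <<'E'
from g import *
s=r.read_state(); print(s["t"],s["position"],Uf(s["position"])); print(to(W(-189,-25,124.5)),proj("side",s["position"]))
i=shot("top","t2"); a=shot("side","s2")
cv2.imwrite("pics/c2.png",np.hstack([cv2.resize(i[145:300,330:500],(400,365)),cv2.resize(a[120:275,290:460],(400,365))]))
E
```

```text
2.7 [ 0.4148 -0.029   0.1458] [-188.2  -29.7  145.8]
[ 0.0728 -0.0335  0.3549] [404.9 185.4]
```

View pics/c2.png

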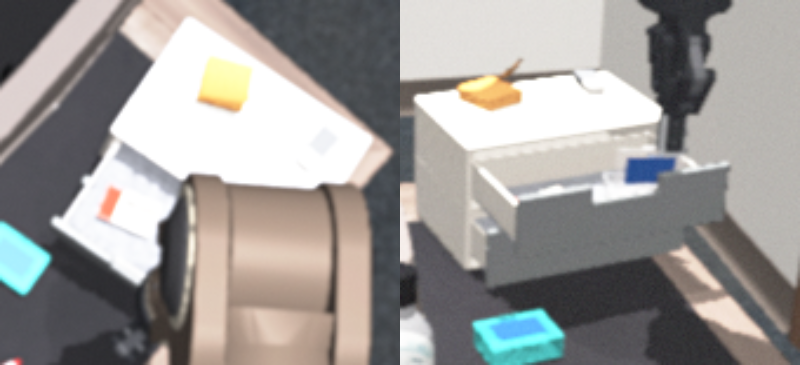

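The tip hangs in front of the drawer at crop (677,150), close to its projected pixel, with the lid standing untouched behind it at crop (650,168). Next I'll descend to about 124 mm and push slowly along the box's -x.

Request:
drive_tool:
  motion: "0.07 0 0.2 0 0 0 1; 0 0 0.15 0 0 0 1; 0 0 0 0 0 0 1; 0 0 0 0 0 0 1; 0 0 0 0 0 0 1"

```text
t: 3.42
position: [0.42, -0.025, 0.1266]
tcp_rot: [2.957, 1.061, 0.001]
force: [-0.3, -0.8, 0.3]
grip_width: -0.0002
finger_force: 0.0
```

Request:
drive_tool:
  motion: "0 0.15 0 0 0 0 1; 0 0.15 0 0 0 0 1; 0 0.1 0 0 0 0 1; 0 0.1 0 0 0 0 1; 0 0 0 0 0 0 1"

```text
t: 4.05
position: [0.4391, -0.0486, 0.1262]
tcp_rot: [-2.957, -1.06, 0.0]
force: [-0.1, 0.4, -0.1]
grip_width: 0.0001
finger_force: 0.0
```

```bash
python3 - <<'E'
from g import *
s=r.read_state(); print(s["t"],s["position"],Uf(s["position"]),s["force"])
E
```

```text
4.05 [ 0.4391 -0.0486  0.1262] [-157.1  -32.1  126.2] [-0.1462  0.3575 -0.1054]
```

Request:
drive_tool:
  motion: "0 0 0.04 0 0 0 1; 0 0.12 0 0 0 0 1; 0 0.12 0 0 0 0 1; 0 0.12 0 0 0 0 1; 0 0.1 0 0 0 0 1"

```text
t: 4.68
position: [0.4568, -0.07, 0.1239]
tcp_rot: [2.957, 1.06, 0.0]
force: [-0.8, 0.5, 0.4]
grip_width: 0.0001
finger_force: 0.0
```

Request:
drive_tool:
  motion: "0 0 0 0 0 0 1; 0 0 0 0 0 0 1; 0 0 0 0 0 0 1; 0 0 0 0 0 0 1; 0 0 0 0 0 0 1"

```text
t: 5.3
position: [0.4563, -0.0695, 0.1239]
tcp_rot: [2.957, 1.061, 0.0]
force: [-0.8, 1.2, -0.5]
grip_width: 0.0001
finger_force: 0.0
```

```bash
python3 - <<'E'
from g import *
s=r.read_state(); print(s["t"],s["position"],Uf(s["position"]),s["force"])
a=shot("side","s3"); cv2.imwrite("pics/c3.png",cv2.resize(a[130:265,290:460],None,fx=4,fy=4,interpolation=2))
E
```

```text
5.3 [ 0.4563 -0.0695  0.1239] [-131.1  -39.5  123.9] [-0.7698  1.1558 -0.4627]
```

View pics/c3.png

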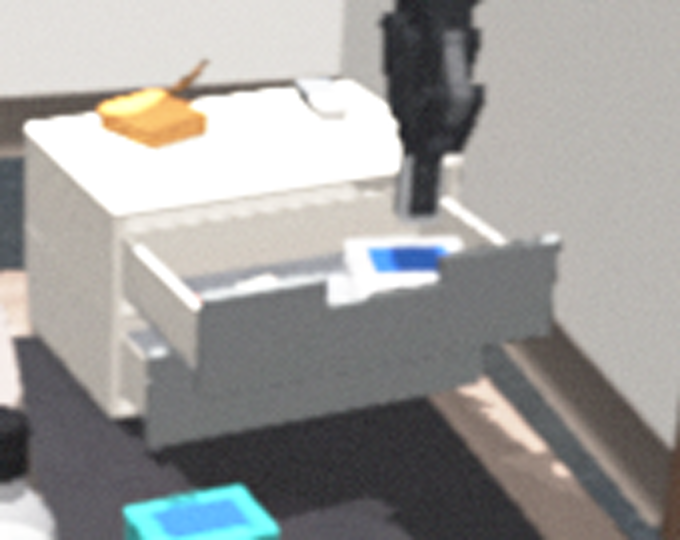

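The crop shows the lid lying flat on the box, with its blue label facing up at crop (408,260), and the drawer still out. Next I'll raise slightly, retreat in front of the drawer, then turn and tilt the tool.

Request:
drive_tool:
  motion: "0 0 -0.3 0 0 0 1; 0 -0.5 0 0 0 0 1; 0 -0.6 0 0 0 0 1; 0 -0.6 0 0 0 0 1; 0 -0.2 0 0 0 -0.5 1"

```text
t: 5.98
position: [0.3827, 0.0195, 0.142]
tcp_rot: [-2.916, -1.168, -0.0]
force: [-0.2, 0.7, -0.1]
grip_width: -0.0003
finger_force: 0.0
```

Request:
drive_tool:
  motion: "0 0 0 0 0 -0.5 1; 0 0 0 0 0 -0.5 1; 0 0 0 0 0 -0.5 1; 0 0 0 -1 0 0 1; 0 0 0 -1 0 0 1"

```text
t: 6.6
position: [0.3846, 0.0181, 0.1423]
tcp_rot: [2.554, 1.34, 0.192]
force: [-1.1, -0.3, 1.0]
grip_width: 0.0006
finger_force: 0.0
```

Request:
drive_tool:
  motion: "0 0 0 -1 0 0 1; 0 0 0 -1 0 0 1; 0 0 0 -1 0 0 1; 0 0 0 0 0 0 1; 0 0 0 0 0 0 1"

```text
t: 7.22
position: [0.3844, 0.0188, 0.1425]
tcp_rot: [2.206, 1.16, 0.422]
force: [-0.3, -0.1, 0.4]
grip_width: -0.0003
finger_force: 0.0
```

```bash
python3 - <<'E'
from g import *
s=r.read_state(); print(s["t"],s["position"],Uf(s["position"]),s["force"],s["q"])
m=R().as_matrix(); print(np.array([ux,uy,[0,0,1]])@m)
for x in(-205,): print(to(W(x,0,78)))
print("unit x 60mm:",R().inv().apply(ux),"z",R().inv().apply([0,0,1]))
E
```

```text
7.225 [0.3844 0.0188 0.1425] [-240.5   -7.6  142.5] [-0.252  -0.1108  0.3748] [ 0.5053 -0.4603 -0.8811  0.7915 -0.6112  2.5646]
[[-0.0006  0.7669  0.6417]
 [ 1.     -0.0001  0.001 ]
 [ 0.0008  0.6417 -0.7669]]
[ 0.1254 -0.2371  1.2044]
unit x 60mm: [-0.0006  0.7669  0.6417] z [ 0.0008  0.6417 -0.7669]
```

Request:
drive_tool:
  motion: "0.06 -0.12 0.6 0 0 0 1; 0.06 -0.12 0.6 0 0 0 1; 0 0 0 0 0 0 1; 0 0.15 0.13 0 0 0 1; 0 0.1 0.08 0 0 0 1"

```text
t: 7.85
position: [0.4349, -0.0068, 0.0793]
tcp_rot: [2.205, 1.157, 0.425]
force: [0.6, -0.4, -0.5]
grip_width: -0.0001
finger_force: 0.0
```

Request:
drive_tool:
  motion: "0 0.1 0.08 0 0 0 1; 0 0.1 0.08 0 0 0 1; 0 0.15 0.13 0 0 0 1; 0 0.15 0.13 0 0 0 1; 0 0.15 0.13 0 0 0 1"

```text
t: 8.48
position: [0.476, -0.0361, 0.0773]
tcp_rot: [2.205, 1.159, 0.422]
force: [-0.8, 2.1, 1.1]
grip_width: -0.0003
finger_force: 0.9
```

```bash
python3 - <<'E'
from g import *
s=r.read_state(); print(s["t"],Uf(s["position"]),s["force"])
E
```

```text
8.475 [-133.8   -0.9   77.3] [-0.8461  2.1057  1.0646]
```

Request:
drive_tool:
  motion: "0 0.15 0.13 0 0 0 1; 0 0.15 0.13 0 0 0 1; 0 0.13 0.11 0 0 0 1; 0 0.1 0.08 0 0 0 1; 0 0.06 0.05 0 0 0 1"

```text
t: 9.1
position: [0.5137, -0.0622, 0.0768]
tcp_rot: [2.205, 1.159, 0.421]
force: [-1.0, 1.6, 0.2]
grip_width: 0.0004
finger_force: 0.8
```

Request:
drive_tool:
  motion: "0 0.05 0.04 0 0 0 1; 0 0.05 0.04 0 0 0 1; 0 0.05 0.04 0 0 0 1; 0 0 0 0 0 0 1; 0 0 0 0 0 0 1"

```text
t: 9.72
position: [0.5217, -0.0676, 0.0767]
tcp_rot: [2.206, 1.163, 0.421]
force: [-17.6, 10.3, 11.2]
grip_width: -0.0002
finger_force: 10.1
```

```bash
python3 - <<'E'
from g import *
s=r.read_state(); print(s["t"],Uf(s["position"]),s["force"])
a=shot("side","s4"); cv2.imwrite("pics/c4.png",cv2.resize(a[130:265,290:460],None,fx=4,fy=4,interpolation=2))
E
```

```text
9.725 [-78.3  -1.   76.7] [-17.5743  10.306   11.1763]
```

View pics/c4.png

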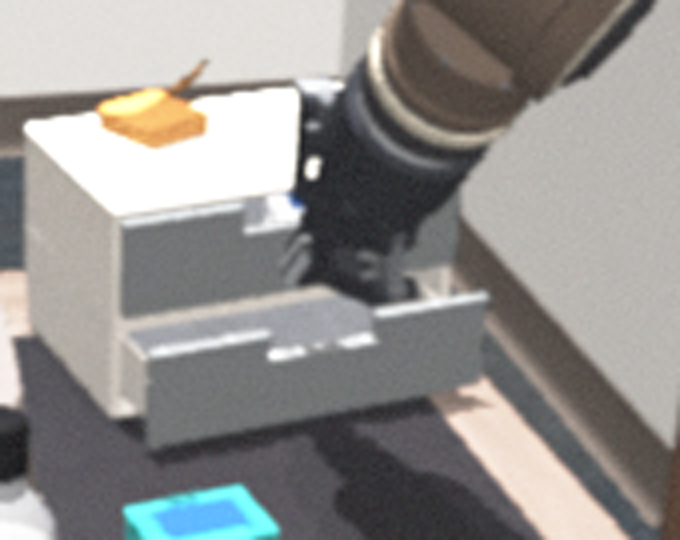

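The upper drawer is home: it stopped with a 23 N push and its front is flush. The lower drawer is still out, its front at crop (310,370). Next I'll retreat, descend and push the lower one.

Request:
drive_tool:
  motion: "0 -0.38 -0.32 0 0 0 1; 0 -0.38 -0.32 0 0 0 1; 0 -0.41 -0.34 0 0 0 1; 0 -0.25 0.3 0 0 0 1; 0 -0.25 0.3 0 0 0 1"

```text
t: 10.4
position: [0.4485, -0.0161, 0.031]
tcp_rot: [2.203, 1.159, 0.426]
force: [0.9, 0.8, 0.1]
grip_width: 0.0002
finger_force: 0.0
```

Request:
drive_tool:
  motion: "0 0 0 0 0 0 1; 0 0 0 0 0 0 1; 0 0.1 0.08 0 0 0 1; 0 0.1 0.08 0 0 0 1; 0 0.1 0.08 0 0 0 1"

```text
t: 11.02
position: [0.4675, -0.0302, 0.0315]
tcp_rot: [2.205, 1.158, 0.423]
force: [-0.4, 0.2, 0.5]
grip_width: 0.0002
finger_force: 0.0
```

```bash
python3 - <<'E'
from g import *
s=r.read_state(); print(s["t"],Uf(s["position"]),s["force"])
E
```

```text
11.025 [-144.2   -0.8   31.5] [-0.448   0.2453  0.4551]
```

Request:
drive_tool:
  motion: "0 0.14 0.12 0 0 0 1; 0 0.14 0.12 0 0 0 1; 0 0.14 0.12 0 0 0 1; 0 0.14 0.12 0 0 0 1; 0 0.08 0.07 0 0 0 1"

```text
t: 11.65
position: [0.5088, -0.0589, 0.0302]
tcp_rot: [2.205, 1.159, 0.422]
force: [-0.9, 0.6, 0.4]
grip_width: 0.0001
finger_force: 0.9
```

Request:
drive_tool:
  motion: "0 0.06 0.05 0 0 0 1; 0 0.06 0.05 0 0 0 1; 0 0.05 0.04 0 0 0 1; 0 0.05 0.04 0 0 0 1; 0 0 0 0 0 0 1"

```text
t: 12.28
position: [0.5215, -0.0675, 0.0298]
tcp_rot: [2.206, 1.162, 0.421]
force: [-9.4, 6.9, 5.7]
grip_width: 0.0
finger_force: 6.0
```

```bash
python3 - <<'E'
from g import *
s=r.read_state(); print(s["t"],Uf(s["position"]),s["force"])
E
```

```text
12.275 [-78.6  -0.9  29.8] [-9.4252  6.9369  5.7099]
```

Both drawers stop at the same depth under force. Next I'll retreat clear and check.

Request:
drive_tool:
  motion: "0 -0.38 -0.32 0 0 0 1; 0 -0.5 -0.42 0 0 0 1; 0 -0.5 -0.42 0 0 0 1; 0 0.3 -0.4 0 0 0 1; 0 0.3 -0.4 0 0 0 1"

```text
t: 12.9
position: [0.4303, -0.0045, 0.0913]
tcp_rot: [2.204, 1.161, 0.422]
force: [0.4, -0.0, -0.4]
grip_width: 0.0001
finger_force: 0.0
```

Request:
drive_tool:
  motion: "0 0 0 0 0 0 1; 0 0 0 0 0 0 1; 0 0 0 0 0 0 1; 0 0 0 0 0 0 1; 0 0 0 0 0 0 1"

```text
t: 13.52
position: [0.4304, -0.0051, 0.0899]
tcp_rot: [2.205, 1.159, 0.421]
force: [-0.5, 0.1, 0.6]
grip_width: 0.0
finger_force: 0.0
```

```bash
python3 - <<'E'
from g import *
s=r.read_state(); print(s["t"],Uf(s["position"]),s["force"])
a=shot("side","s5");i=shot("top","t5"); cv2.imwrite("pics/c5.png",np.hstack([cv2.resize(i[145:300,330:500],(400,365)),cv2.resize(a[120:275,280:450],(400,365))]))
E
```

```text
13.525 [-189.    -1.2   89.9] [-0.523   0.1063  0.5763]
```

View pics/c5.png

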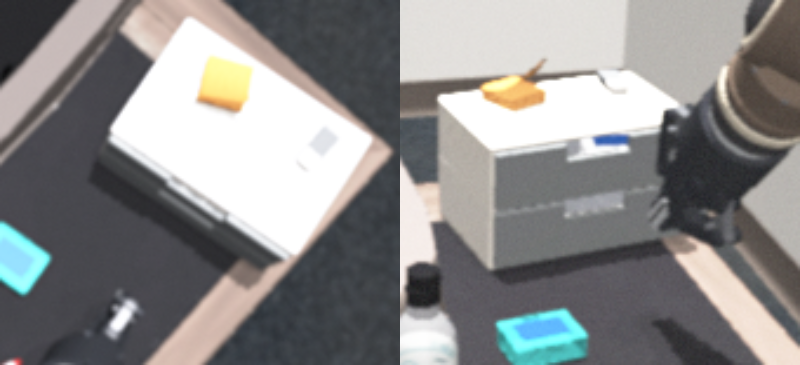

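Both fronts are flush (side crop (580,200)), the blue label lies flat behind the upper notch at (612,140), the pad and eraser are where they were, and the gripper is clear.

```bash
python3 -c "
from plant import finish_job
print(finish_job())"
```

```text
the job is handed in; nothing more can be done
None
```

The clip-box lid was tipped shut before the drawer was moved, and both drawers were then pushed fully home. In the last pictures nothing on top of the unit had moved; the job was handed in at about 14 s, and no verdict was returned.

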